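# Arrest the galvanometer in the showcase

### The job

The galvanometer in the low glass-topped showcase was put away with one of its range keys down. Slide the glass door open by its round brass finger pull, press the round arrest key all the way so that it stays down and the range key pops up, then slide the door fully shut again. Press none of the rectangular range keys, and leave the other things in the case standing where they are.

Things in the scene. Friction and masses are not known exactly. Their poses are not given: they have to be found in the camera images.
- case: Low pine showcase fixed on the table, 300 mm (its x, away from the robot) by 620 mm (its y, to the robot's left), rim 125 mm high. Origin: centre of its underside, on the table; yaw within 0.15 rad. Fixed glass (top face 112 mm above the table) covers the left half, the sliding glass door the right half with the galvanometer. Cup and beaker inside are lower than the keys.
- glass_door (a joint): Sliding glass door, position along the case's +y, m: 0 = shut (stop), 0.25 = fully open (stop); starts at 0 to 0.02. Level pane 270 (x) by 296 mm (y), 0.6 to 1.1 kg, top face 120 mm above the table. It slides over the fixed glass with 2 N drag (plus 8 N per m/s) and stays where left. Shut it covers the keys; fully open the gap runs from 14 to 264 mm inwards of the case's -y outer end.
- pull (a point): Finger pull of the door: raised round brass ring, 58 mm outer and 48 mm inner diameter, standing 14 mm above the glass, with a 2 mm floor inside. This point: ring centre at rim height, 134 mm above the table; it moves with the door. Axes are the case's: +y opens. A fingertip in the ring can push the door either way.
- galvanometer: Black bakelite galvanometer fixed in the case, 160 (x) by 200 mm (y), origin at the centre of its underside, panel 63 mm above the table. A dial block rises 20 mm above the panel from x = 27 mm on. Four interlocked keys stand in a row along its y at x = -32 mm, 46 mm apart, the order varies. Pressing one key 6 to 8 mm frees the one that is down, which springs up.
- key_round (a joint): How far the round arrest key is pressed, m: 0 = up (start), 0.020 = fully pressed (stop). Pressed beyond about 0.017 it latches and stays at about 0.016 when let go; pressed less it springs back up. Takes up to about 5 N before the stop.
- key_round_top (a point): Centre of the top of the round arrest key: cream disc cap of 40 mm diameter, 10 mm thick, the only round one in the bank. When up its top is 95 mm above the table, fully pressed 75 mm, latched 79 mm.
- key_a (a joint): How far this key is pressed, m: 0 = up, 0.020 = fully pressed, about 0.016 = latched down. At the start exactly one of the three range keys is latched down.
- key_a_top (a point): Range key, one of three alike: rectangular cream slab cap 60 mm (along the galvanometer's x) by 30 mm (its y), 10 mm thick. This point: centre of its top; up 95 mm, latched down 79 mm above the table. Axes are the galvanometer's.
- key_b (a joint): How far this key is pressed, m: 0 = up, 0.020 = fully pressed, about 0.016 = latched down. At the start exactly one of the three range keys is latched down.
- key_b_top (a point): Range key, one of three alike: rectangular cream slab cap 60 mm (along the galvanometer's x) by 30 mm (its y), 10 mm thick. This point: centre of its top; up 95 mm, latched down 79 mm above the table. Axes are the galvanometer's.
- key_c (a joint): How far this key is pressed, m: 0 = up, 0.020 = fully pressed, about 0.016 = latched down. At the start exactly one of the three range keys is latched down.
- key_c_top (a point): Range key, one of three alike: rectangular cream slab cap 60 mm (along the galvanometer's x) by 30 mm (its y), 10 mm thick. This point: centre of its top; up 95 mm, latched down 79 mm above the table. Axes are the galvanometer's.
- copper_cup: Copper calorimeter cup, 64 mm wide, 70 mm high, loose in the case in front of the galvanometer. Origin: centre of its underside. To be left alone.
- beaker: Clear glass beaker, 62 mm wide, 78 mm high, loose in the case in front of the galvanometer. Origin: centre of its underside. To be left alone.
- iron_ball: Cast iron ball, 60 mm, on a dark wooden foot, 68 mm high in all, under the fixed glass. Origin: centre of its underside. To be left alone.
- brass_weight: Brass knobbed weight, 48 mm wide, 62 mm high, under the fixed glass. Origin: centre of its underside. To be left alone.
- glass_block: Green glass block, 60 x 100 x 22 mm, under the fixed glass. Origin: centre of its underside. To be left alone.

How it is judged (in metres and radians):
On the way, in this order (a step that is already met when the one before it is completed fails the run):
1. the glass door is slid open (by more than 60 mm) (value of joint glass_door above 0.06 m), for 0.1 s.
2. the round key is down and all three range keys are up (value of joint key_round above 0.013 m and value of joint each of key_a, key_b, key_c below 0.004 m), for 0.2 s.
At the end, for the whole second after the job is handed in: The round key is latched down (pressed more than 13 mm), the three range keys are up (within 4 mm), and the glass door is shut to within 8 mm (all of step 2 and value of joint glass_door below 0.008 m); the robot touches nothing.
It fails at once if a range key that was up is pressed (more than 6 mm) (value of joint any of key_b, key_c above 0.006 m).
It fails at once if another thing is moved more than 30 mm or tipped over (distance of any of copper_cup, beaker, iron_ball, brass_weight, glass_block from where it was at the start of the episode above 0.03 m or angle between any of copper_cup, beaker, iron_ball, brass_weight, glass_block's own z axis and vertical above 0.5 rad).
It also fails if it takes over 58 s, if anything falls off the work surface, if the arm or the gripper's body presses on something with over 40 N, if the wrist force passes 120 N, or if a joint passes its speed limit or range.

### The arm

A 6-joint arm with a two-finger parallel gripper is mounted at the origin on the work surface. World frame = base frame: x ahead of the robot, y to its left, z up, the work surface at z = 0. Lengths are in mm, angles in rad, forces in N, time in s.
With the tool pointing down it reaches from about 350 to 975 mm from the base axis. Payload 7.1 kg.
Tool frame: the origin (TCP) lies between the finger pads; the fingertips stand 17 mm ahead of it and the grasp point (between the pads) lies 2 mm behind it; z points along the fingers, y is the line along which they close (so a half turn about z gives the same grasp; the last joint's range is limited). The gripper opens to 88 mm and grips with 3 to 60 N. Pads are 20 mm wide; open, the fingers measure 115 mm over their backs; the gripper's body (75 mm by 178 mm) begins 61 mm behind the grasp point.
Start: joints at [-1.351, 0.423, 1.63, -0, 1.089, -0.019], TCP at [147.855, -607.243, 239.675] pointing down, gripper open.
Joint ranges: [-3, 3], [-0.9, 2.11], [0.09, 2.58], [-1.31, 4.45], [0.11, 2.69], [-2.54, 2.54]. Speed limits (rad/s): [2.39, 2.39, 3.01, 3.14, 3.14, 3.14].

### API

Orientations are given as a rotation vector (axis times angle).
In Python, from workcell import ctrl gives the robot as it stands.
- The arm moves only by the tool creep_tool, called after "Call:" in YAML: its name, and indented under it one key for each argument. Schema: {"type":"object","properties":{"offsets":{"type":"array","items":{"type":"object","properties":{"dx":{"type":"number"},"dy":{"type":"number"},"dz":{"type":"number"},"rx":{"type":"number"},"ry":{"type":"number"},"rz":{"type":"number"}},"additionalProperties":false},"minItems":1,"maxItems":5},"aperture":{"type":"number"},"only":{"type":"string"},"quiet":{"type":"boolean"},"lines":{"type":"string"}},"required":["offsets"],"additionalProperties":false}. offsets is a list of rows, 1 to 5 of them, each an object with the fields dx, dy, dz (the shift in shares of 400 mm (1.0 is 400 mm)), rx, ry, rz (a rotation vector in fractions of the full range, 1 being 4 rad); a field left out counts as zero; each row shifts and turns the commanded pose from where the row before left it, along the tool's axes as they then stand; what a row does not reach is not made up. A row lasts 1/12 s, in which the tool goes at most 41.7 mm and 0.125 rad, less where a joint would pass 70% of its speed; a pose out of reach is approached as far as the arm can. aperture is the finger opening in mm, set as the call begins (left out keeps the last). The fingers move at their own pace and stop on an object; the grip force is fixed at half the most. Time passes only in rows, so rows that do not move let the fingers close. The tool returns the time, the measured TCP pose, the force, the opening and the grip force at its end. only (a regular expression) keeps the lines of the reply that match it, lines (a string "A,B") keeps lines A to B, and quiet returns only ok. A shift or turn number past 1, either way, is cut back to 1. Input that does not fit is refused with a message, and nothing moves.
- ctrl.get_obs(): the state, without advancing time (a new reading comes with each control period).
- ctrl.get_image(name): name is "scene" or "top" or "wrist"; returns a dict with "img" (420x560x3 uint8, red, green, blue), "fx", "fy", "cx", "cy" (pixels), "k1" (the pictures are not rectified: a ray, as slopes to the right and down, at radius r is drawn at 1 + k1 r^2 times it, then the intrinsics apply), "R" (3x3) and "t" (3): a world point X has camera coordinates R X + t. Camera axes: x right, y down, z forward; pixel columns grow to the right and rows downward; lengths in mm; the calibration is good to about 2 mm. A picture is of the moment at which its call begins. There is no depth.
- ctrl.close_job(): hands the job in; it is judged then, once.
The state is a dict: "t": time; "qpos": joint angles; "qvel": joint speeds; "joint_torque": joint torques, N m; "ee_pos": TCP position; "orientation": TCP orientation; "ft_force": force on the tool from outside, world axes, zero at the start; "moment": the same for the moment, N m; "width": finger opening in mm; "grasp_force": force on a finger pad.
Only numpy, scipy, OpenCV 4.12 (cv2) and the standard library are available. Lean on these libraries where they do the work, as an engineer would, in place of code of your own. Each camera call takes 0.05 s, during which the arm holds its last target. There are 200 camera calls.

## Working session

There is one attempt and no reset: what is moved stays moved. The work goes in short steps, Python scripts to look and compute and a tool call to move; the robot and the scene stay as the last step left them, time stands still between calls to the robot, and variables do not carry over. Pictures are saved under pics/ and viewed, at most 10 in all, crops included, and the job is handed in when it is done.

```bash
ls; mkdir -p pics
```

Run:
```python
from workcell import ctrl
import cv2,numpy as np
for n in("scene","top"):
    d=ctrl.get_image(n); cv2.imwrite(f"pics/{n}0.png",d["img"][:,:,::-1]); print(n,d["fx"],d["cx"],d["cy"],d["k1"],np.round(-d["R"].T@d["t"]),np.round(d["R"],2).tolist())
o=ctrl.get_obs();print(o["t"],o["ee_pos"],o["orientation"],o["width"])
```

```text
pics
workcell.py
scene 389.8915359827497 273.79813153308663 205.738473015155 -0.1109444491674811 [1054.  196.  521.] [[-0.3, 0.95, 0.01], [0.62, 0.2, -0.76], [-0.73, -0.22, -0.65]]
top 500.4820731098091 281.8924725664758 218.04707864689385 -0.10521193266818218 [388.  62. 972.] [[0.03, -1.0, 0.01], [-0.98, -0.03, -0.2], [0.2, -0.0, -0.98]]
0.1 [ 147.74893524 -606.78290283  238.98172592] [-3.11785286e+00 -3.74021841e-01  1.76683874e-04] 87.85103116131843
```

View pics/top0.png

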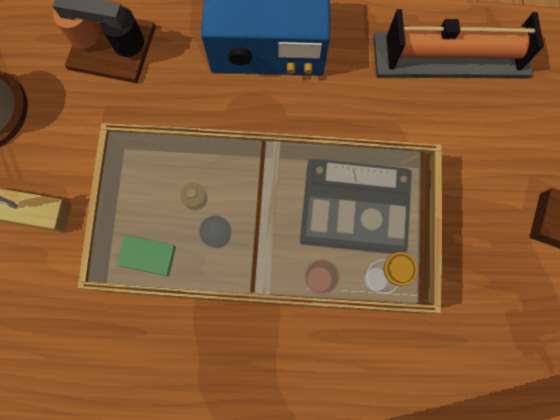

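View pics/scene0.png

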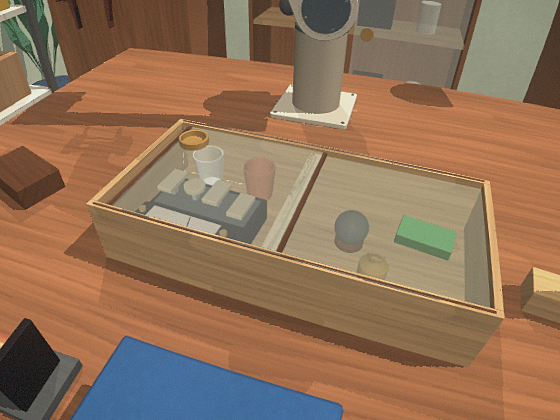

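The top view shows the ring at (401,269), the round key at (371,219), and rectangular keys at (320,215), (346,216) and (397,221). In the scene view the ring is at (193,140) and the round key at about (194,187).

Create h.py:
```python
from workcell import ctrl
import cv2,numpy as np
def K(d): return np.array([[d["fx"],0,d["cx"]],[0,d["fy"],d["cy"]],[0,0,1.]])
def ray(d,p):
    s=((np.array(p,float)-[d["cx"],d["cy"]])/[d["fx"],d["fy"]]); u=s.copy()
    for _ in range(20): u=s/(1+d["k1"]*(u@u))
    v=d["R"].T@np.r_[u,1]; return -d["R"].T@d["t"],v/np.linalg.norm(v)
def onz(d,p,z):
    c,v=ray(d,p); return c+v*(z-c[2])/v[2]
def tri(*dp):
    A=np.zeros((3,3));b=np.zeros(3)
    for d,p in dp:
        c,v=ray(d,p);M=np.eye(3)-np.outer(v,v);A+=M;b+=M@c
    return np.linalg.solve(A,b)
def blobs(d,lo,hi,roi,amin=30):
    x0,y0,x1,y1=roi; hsv=cv2.cvtColor(d["img"],cv2.COLOR_RGB2HSV)[y0:y1,x0:x1]
    m=cv2.inRange(hsv,np.array(lo),np.array(hi))
    cs,_=cv2.findContours(m,cv2.RETR_EXTERNAL,cv2.CHAIN_APPROX_NONE)
    return [(c.reshape(-1,2)+[x0,y0]).astype(np.float32) for c in cs if cv2.contourArea(c)>=amin]
```

Run:
```python
from h import *
T=ctrl.get_image("top");S=ctrl.get_image("scene")
for n,d,ps in(("top",T,[(401,258),(401,269),(371,219),(320,215),(330,240)]),("scene",S,[(193,131),(193,140),(194,187),(240,205),(230,225)])):
    h=cv2.cvtColor(d["img"],cv2.COLOR_RGB2HSV); print(n,[h[p[1],p[0]].tolist() for p in ps])
for c in blobs(T,(12,170,120),(28,255,255),(370,240,430,300)): print("ring top",cv2.fitEllipse(c))
for c in blobs(S,(12,150,100),(28,255,255),(170,120,215,155)): print("ring sc",cv2.fitEllipse(c), cv2.boundingRect(c))
for c in blobs(T,(0,0,110),(40,120,255),(305,195,410,243)): print("key top",cv2.fitEllipse(c),cv2.contourArea(c))
for c in blobs(S,(0,0,120),(40,120,255),(155,165,262,225)): print("key sc",cv2.fitEllipse(c),cv2.contourArea(c))
print("corners",[onz(T,p,125).round().tolist() for p in[(103,125),(441,146),(439,311),(81,291)]])
cv2.imwrite("pics/c1.png",np.hstack([cv2.resize(T["img"][190:310,300:445,::-1],(400,331)),cv2.resize(S["img"][115:235,135:280,::-1],(400,331))]))
```

```text
top [[19, 197, 166], [20, 198, 166], [20, 57, 144], [20, 55, 144], [30, 14, 73]]
scene [[18, 135, 145], [17, 144, 198], [23, 45, 175], [24, 45, 171], [21, 17, 104]]
ring top ((400.3749084472656, 268.59210205078125), (32.06378936767578, 32.74810791015625), 134.9658660888672)
key top ((371.130615234375, 218.65924072265625), (21.18034553527832, 21.638328552246094), 135.2459259033203) 358.0
key top ((396.1984558105469, 221.58670043945312), (18.246395111083984, 39.32548904418945), 3.184938907623291) 514.5
key top ((345.8123779296875, 216.3955841064453), (18.480493545532227, 39.431800842285156), 4.155981540679932) 521.0
key top ((319.6853332519531, 215.2576141357422), (18.306529998779297, 38.986114501953125), 4.855445861816406) 512.0
key sc ((173.95571899414062, 216.52537536621094), (12.306497573852539, 74.58192443847656), 102.47187805175781) 513.5
key sc ((212.52764892578125, 189.36305236816406), (59.27851486206055, 118.33393096923828), 96.25796508789062) 5024.5
corners [[722.0, 390.0, 125.0], [699.0, -224.0, 125.0], [405.0, -210.0, 125.0], [422.0, 399.0, 125.0]]
```

View pics/c1.png

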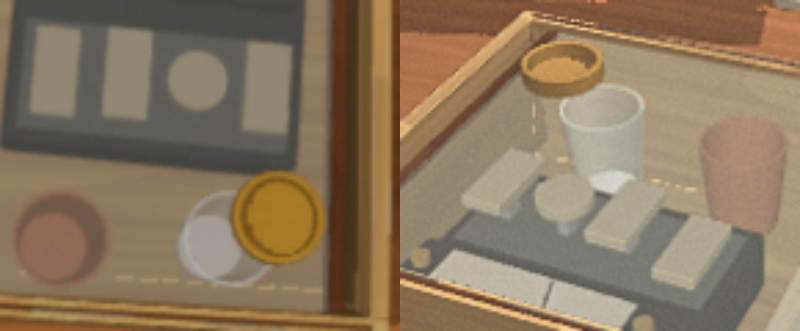

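The crops confirm the order: rectangular, rectangular, round, rectangular. The beaker stands under the ring, and the scene view puts the ring's rim centre near (193.5,138) and the round cap's top near (194.5,185.5). Next I triangulate these.

Run:
```python
from h import *
T=ctrl.get_image("top");S=ctrl.get_image("scene")
rt=(400.4,268.6);kt=(371.1,218.7)
print("ring",tri((T,rt),(S,(193.6,138))).round(1),"plane",onz(T,rt,134).round(1),onz(S,(193.6,138),134).round(1))
print("key",tri((T,kt),(S,(194.3,185.5))).round(1),"plane",onz(T,kt,95).round(1),onz(S,(194.3,185.5),95).round(1))
for p in[(319.7,215.3),(345.8,216.4),(396.2,221.6)]:print("rect",onz(T,p,95).round(1),onz(T,p,79).round(1))
R=cv2.Rodrigues(np.array(ctrl.get_obs()["orientation"]))[0];print(R.round(3),ctrl.get_obs()["ee_pos"].round(1),ctrl.get_obs()["ft_force"])
```

```text
ring [ 475.  -143.7  132.2] plane [ 474.7 -142.8  134. ] [ 477.8 -142.6  134. ]
key [ 567.6 -101.1   94. ] plane [ 567.2 -100.7   95. ] [ 568.7 -100.8   95. ]
rect [570.9  -8.1  95. ] [574.2  -9.4  79. ]
rect [570.2 -55.   95. ] [573.5 -57.1  79. ]
rect [ 563.2 -146.2   95. ] [ 566.4 -150.    79. ]
[[ 0.972  0.237 -0.   ]
 [ 0.237 -0.972  0.001]
 [ 0.    -0.001 -1.   ]] [ 147.8 -607.1  239.4] [ 0.06619211  0.23103116 -0.48066319]
```

Units first: shifts go in shares of 400 mm and turns go in shares of 4 rad. So 31 mm / 400 = 0.0775, -27 mm / 400 = -0.0675.

Call:
creep_tool:
  offsets:
    - {"dx": 0.0775,"dy": -0.0675}
    - {"dx": 0.0775,"dy": -0.0675}
    - {"dx": 0.0775,"dy": -0.0675}
    - {"dx": 0.0775,"dy": -0.0675}
    - {"dx": 0.0775,"dy": -0.0675}
  aperture: 0

```text
t: 0.72
ee_pos: [267.1, -437.8, 239.7]
orientation: [3.119, 0.373, 0.0]
ft_force: [0.4, 0.7, -0.1]
width: 58.3
grasp_force: 0.0
```

Call:
creep_tool:
  offsets:
    - {"dx": 0.0775,"dy": -0.0675}
    - {"dx": 0.0775,"dy": -0.0675}
    - {"dx": 0.0775,"dy": -0.0675}
    - {"dx": 0.0775,"dy": -0.0675}
    - {"dx": 0.0775,"dy": -0.0675}

```text
t: 1.13
ee_pos: [386.0, -269.8, 239.9]
orientation: [3.119, 0.374, 0.001]
ft_force: [0.2, -0.9, -0.1]
width: 24.5
grasp_force: 0.0
```

Call:
creep_tool:
  offsets:
    - {"rz": 0.0225}
    - {"rz": 0.0225}
    - {"rz": 0.0225}
    - {}

```text
t: 1.47
ee_pos: [385.5, -271.2, 239.8]
orientation: [3.141, -0.052, 0.0]
ft_force: [-0.3, 0.0, 0.7]
width: 0.6
grasp_force: 0.0
```

```bash
python3 -c "
from h import *
o=ctrl.get_obs();R=cv2.Rodrigues(np.array(o['orientation']))[0];print(R.round(3),(R.T@(np.array([475.5,-143,160])-o['ee_pos'])).round(1))"
```

```text
[[ 0.999 -0.033  0.   ]
 [-0.033 -0.999 -0.   ]
 [ 0.     0.    -1.   ]] [  85.7 -131.1   79.8]
```

Converted, -32.8 mm / 400 = -0.082, 21.5 mm / 400 = 0.0538.

Call:
creep_tool:
  offsets:
    - {"dx": 0.0538,"dy": -0.082,"dz": 0.025}
    - {"dx": 0.0538,"dy": -0.082,"dz": 0.025}
    - {"dx": 0.0538,"dy": -0.082,"dz": 0.025}
    - {"dx": 0.0538,"dy": -0.082,"dz": 0.025}
    - {}

```text
t: 1.88
ee_pos: [477.4, -138.9, 198.3]
orientation: [-3.14, 0.039, 0.001]
ft_force: [0.1, 0.1, -0.5]
width: 0.7
grasp_force: 0.0
```

```bash
python3 -c "
from h import *
o=ctrl.get_obs();R=cv2.Rodrigues(np.array(o['orientation']))[0];print((R.T@(np.array([475.5,-143,143])-o['ee_pos'])).round(1))
d=ctrl.get_image('wrist')
im=d['img'][:,:,::-1].copy()
def pr(X):
    c=d['R']@np.array(X,float)+d['t'];u=c[:2]/c[2];u*=1+d['k1']*(u@u);return (int(u[0]*d['fx']+d['cx']),int(u[1]*d['fy']+d['cy']))
for X in([475.5,-143,134],[567.7,-100.8,95]): cv2.circle(im,pr(X),3,(0,0,255),-1)
cv2.imwrite('pics/w1.png',im)"
```

```text
[-1.8  4.2 55.3]
```

View pics/w1.png

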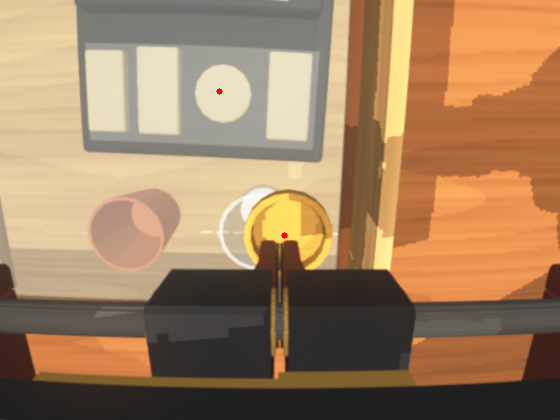

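The wrist view shows the ring at about (288,230) and the round key at (223,93), each within about 3 mm of its prediction. I go down into the ring.

Converted, 15 mm / 400 = 0.0375, 10 mm / 400 = 0.025.

Call:
creep_tool:
  offsets:
    - {"dy": 0.0125,"dz": 0.0375}
    - {"dz": 0.0375}
    - {"dz": 0.025}
    - {}

```text
t: 2.27
ee_pos: [473.4, -148.6, 158.1]
orientation: [-3.14, 0.049, 0.005]
ft_force: [-0.3, 0.1, 0.8]
width: 0.6
grasp_force: 0.0
```

Call:
creep_tool:
  offsets:
    - {"dz": 0.02}
    - {"dz": 0.015}
    - {}

```text
t: 2.52
ee_pos: [474.5, -148.3, 145.0]
orientation: [-3.141, 0.049, 0.002]
ft_force: [-0.3, -0.1, 0.2]
width: 0.8
grasp_force: 0.0
```

Converted, -15 mm / 400 = -0.0375, -12 mm / 400 = -0.03.

Call:
creep_tool:
  offsets:
    - {"dy": -0.015}
    - {"dy": -0.02}
    - {"dy": -0.03}
    - {"dy": -0.0375}
    - {"dy": -0.0375}

```text
t: 2.93
ee_pos: [477.4, -91.3, 146.2]
orientation: [3.14, -0.049, 0.002]
ft_force: [2.2, -3.3, -0.1]
width: 0.4
grasp_force: 1.5
```

```bash
python3 -c "
from h import *
d=ctrl.get_image('top')
for c in blobs(d,(12,170,120),(28,255,255),(200,230,430,310)): print(cv2.boundingRect(c))
"
```

```text
(200, 299, 148, 11)
```

Converted, -20 mm / 400 = -0.05.

Call:
creep_tool:
  offsets:
    - {"dy": -0.05}
    - {"dy": -0.05}
    - {"dy": -0.05}
    - {"dy": -0.05}
    - {"dy": -0.05}

```text
t: 3.4
ee_pos: [480.6, 8.7, 146.2]
orientation: [3.141, -0.048, 0.003]
ft_force: [2.0, -3.5, -1.8]
width: 0.6
grasp_force: 1.9
```

Call:
creep_tool:
  offsets:
    - {"dy": -0.05}
    - {"dy": -0.05}
    - {"dy": -0.045}
    - {"dy": -0.035}
    - {"dy": -0.02}

```text
t: 3.82
ee_pos: [482.7, 89.4, 146.1]
orientation: [-3.141, 0.046, -0.002]
ft_force: [1.4, -3.2, 0.4]
width: 0.4
grasp_force: 1.5
```

Call:
creep_tool:
  offsets:
    - {}
    - {"dy": 0.0075}
    - {"dz": -0.05}
    - {"dz": -0.075}
    - {}

```text
t: 4.23
ee_pos: [484.6, 84.3, 199.6]
orientation: [-3.14, 0.05, -0.009]
ft_force: [1.1, -0.0, 0.5]
width: 0.6
grasp_force: 0.0
```

```bash
python3 -c "
from h import *
d=ctrl.get_image('wrist');cv2.imwrite('pics/w2.png',d['img'][:,:,::-1])
o=ctrl.get_obs();R=cv2.Rodrigues(np.array(o['orientation']))[0];print(R.round(3),(R.T@(np.array([568,-101.5,160])-o['ee_pos'])).round(1))"
```

```text
[[ 0.999 -0.032  0.005]
 [-0.032 -0.999  0.001]
 [ 0.005 -0.001 -1.   ]] [ 89.9 182.9  38.2]
```

View pics/w2.png

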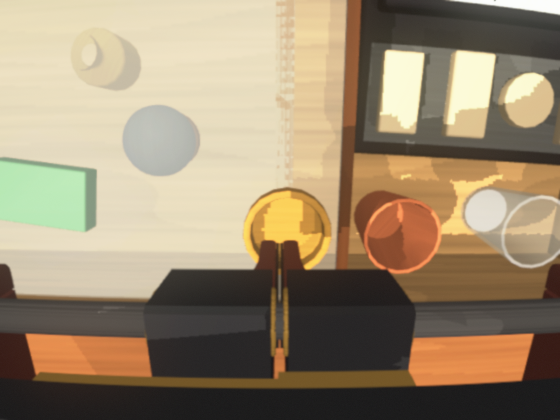

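The door is open: its edge is near column 348, the ring is at (287,228), and all the keys to its right are uncovered. I move over the round key.

Converted, 36.5 mm / 400 = 0.0913, 18 mm / 400 = 0.045.

Call:
creep_tool:
  offsets:
    - {"dx": 0.045,"dy": 0.0913}
    - {"dx": 0.045,"dy": 0.0913}
    - {"dx": 0.045,"dy": 0.0913}
    - {"dx": 0.045,"dy": 0.0913}
    - {"dx": 0.045,"dy": 0.0913}

```text
t: 4.7
ee_pos: [566.1, -102.9, 194.7]
orientation: [-3.141, 0.05, 0.002]
ft_force: [0.7, 0.8, -0.1]
width: -0.3
grasp_force: 0.0
```

Call:
creep_tool:
  offsets:
    - {}
    - {}

```text
t: 4.87
ee_pos: [566.2, -102.9, 194.4]
orientation: [-3.141, 0.056, 0.002]
ft_force: [0.8, 0.8, -0.1]
width: 0.6
grasp_force: 0.0
```

Run:
```python
from h import *
o=[ctrl.get_obs()]
d=ctrl.get_image('wrist');o.append(ctrl.get_obs());T=ctrl.get_image('top');S=ctrl.get_image('scene');o.append(ctrl.get_obs())
e=np.mean([x["ee_pos"] for x in o],0);print([x["ee_pos"].round(1).tolist() for x in o])
cv2.imwrite('pics/w3.png',np.hstack([cv2.resize(d['img'][:,:,::-1],(400,300)),cv2.resize(S['img'][90:240,120:320,::-1],(400,300))]))
for n,D,r in(("w",d,(0,0,560,300)),("top",T,(300,190,420,245))):
  for c in blobs(D,(0,0,150),(40,140,255),r,150): 
    E=cv2.fitEllipse(c);print(n,np.round(E[0]),np.round(E[1]),onz(D,E[0],95).round(1),onz(D,E[0],79).round(1))
```

```text
[[566.2, -102.9, 194.4], [565.5, -101.5, 194.4], [565.4, -99.9, 194.8]]
w [318. 264.] [ 6. 81.] [ 528.5 -132.4   95. ] [ 521.6 -134.1   79. ]
w [440. 268.] [16. 82.] [ 520.7 -228.2   95. ] [ 513.3 -236.2   79. ]
w [375. 244.] [20. 55.] [ 543.2 -175.6   95. ] [ 537.3 -180.2   79. ]
w [277. 216.] [50. 53.] [ 567.6 -102.6   95. ] [ 563.3 -102.4   79. ]
w [339. 218.] [44. 93.] [ 564.3 -148.    95. ] [ 559.7 -150.7   79. ]
w [215. 212.] [45. 95.] [572.1 -57.3  95. ] [568.  -54.1  79. ]
w [161. 205.] [41. 90.] [579.  -17.6  95. ] [575.5 -11.8  79. ]
w [382. 152.] [ 14. 140.] [ 611.6 -178.8   95. ] [ 610.2 -183.6   79. ]
w [287.  82.] [12. 20.] [ 661.2 -113.    95. ] [ 663.  -113.5   79. ]
w [204.  95.] [43. 83.] [654.9 -55.8  95. ] [656.4 -52.5  79. ]
w [ 50. 165.] [ 23. 376.] [612.2  63.   95. ] [610.8  74.1  79. ]
w [159. 169.] [177. 243.] [605.7 -18.9  95. ] [603.9 -13.2  79. ]
w [341.  61.] [ 12. 256.] [ 673.6 -149.5   95. ] [ 676.2 -152.3   79. ]
w [ 20. 212.] [ 35. 318.] [578.  95.  95.] [574.4 108.2  79. ]
w [572. -56.] [205. 318.] [ 753.5 -312.    95. ] [ 761.4 -325.6   79. ]
w [65.  6.] [  5. 181.] [718.7  34.5  95. ] [724.3  43.7  79. ]
top [346. 223.] [17. 22.] [558.3 -54.6  95. ] [561.4 -56.8  79. ]
top [320. 215.] [16. 38.] [570.7  -7.9  95. ] [574.1  -9.2  79. ]
top [407. 213.] [ 8. 61.] [ 578.9 -165.8   95. ] [ 582.4 -169.9   79. ]
top [394. 218.] [10. 74.] [ 569.8 -141.4   95. ] [ 573.1 -145.1   79. ]
```

View pics/w3.png

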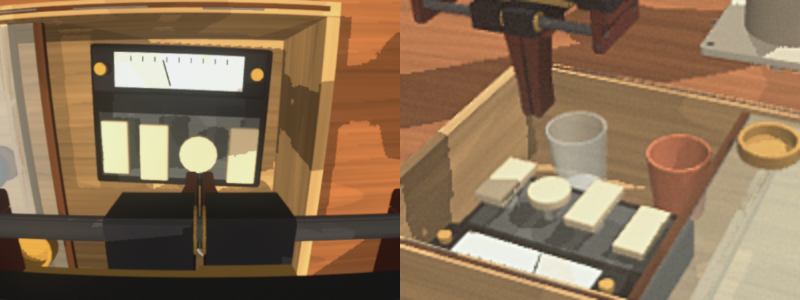

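The fingertip is over the round key, at about (277,216) in the wrist image, and the leftmost rectangular key is the one latched down. I go down and press.

Converted, 30 mm / 400 = 0.075, 25 mm / 400 = 0.0625.

Call:
creep_tool:
  offsets:
    - {"dx": 0.005,"dz": 0.075}
    - {"dz": 0.0625}
    - {"dz": 0.0375}
    - {}

```text
t: 5.35
ee_pos: [565.7, -98.7, 122.5]
orientation: [-3.14, 0.046, 0.01]
ft_force: [-0.2, -0.0, 0.6]
width: 0.5
grasp_force: 0.0
```

Call:
creep_tool:
  offsets:
    - {"dz": 0.02}
    - {"dz": 0.015}
    - {"dz": 0.015}
    - {"dz": 0.015}
    - {}

```text
t: 5.77
ee_pos: [569.1, -100.3, 99.7]
orientation: [3.141, -0.049, 0.002]
ft_force: [0.6, 1.5, 1.6]
width: 0.1
grasp_force: 0.9
```

```bash
python3 -c "
from h import *
o=ctrl.get_obs();print(o['ee_pos'],o['ft_force'])"
```

```text
[ 569.08446468 -100.34207876   99.70426838] [0.63323219 1.49848929 1.57500734]
```

Converted, 3 mm / 400 = 0.0075.

Call:
creep_tool:
  offsets:
    - {"dz": 0.0075}
    - {"dz": 0.0075}
    - {}

```text
t: 6.02
ee_pos: [569.1, -100.5, 93.7]
orientation: [3.141, -0.049, 0.002]
ft_force: [1.0, 1.5, 3.1]
width: 0.7
grasp_force: 1.5
```

Call:
creep_tool:
  offsets:
    - {"dz": 0.005}
    - {}

```text
t: 6.18
ee_pos: [569.2, -100.6, 92.3]
orientation: [3.141, -0.049, 0.002]
ft_force: [0.1, 1.7, 6.3]
width: 0.5
grasp_force: 3.3
```

One more small push to be sure of the stop, then I lift and look.

Converted, 1.5 mm / 400 = 0.0038.

Call:
creep_tool:
  offsets:
    - {"dz": 0.0038}
    - {}

```text
t: 6.35
ee_pos: [569.3, -100.6, 92.1]
orientation: [3.141, -0.049, 0.002]
ft_force: [-3.9, 2.8, 18.1]
width: 0.5
grasp_force: 9.4
```

Call:
creep_tool:
  offsets:
    - {"dz": -0.0125}
    - {"dz": -0.0375}
    - {"dz": -0.0625}
    - {"dz": -0.075}
    - {"dz": -0.075}

```text
t: 6.77
ee_pos: [567.7, -100.6, 195.4]
orientation: [-3.141, 0.049, 0.004]
ft_force: [-0.1, -0.1, 0.6]
width: 0.7
grasp_force: 0.0
```

Call:
creep_tool:
  offsets:
    - {}
    - {}

```text
t: 6.93
ee_pos: [569.4, -100.9, 196.6]
orientation: [3.14, -0.049, 0.005]
ft_force: [-0.4, 0.6, 0.0]
width: 0.5
grasp_force: 0.0
```

Run:
```python
from h import *
o=ctrl.get_obs();d=ctrl.get_image('wrist');S=ctrl.get_image('scene')
cv2.imwrite('pics/w4.png',np.hstack([cv2.resize(d['img'][:,:,::-1],(400,300)),cv2.resize(S['img'][90:240,120:320,::-1],(400,300))]))
```

```text
(no output)
```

View pics/w4.png

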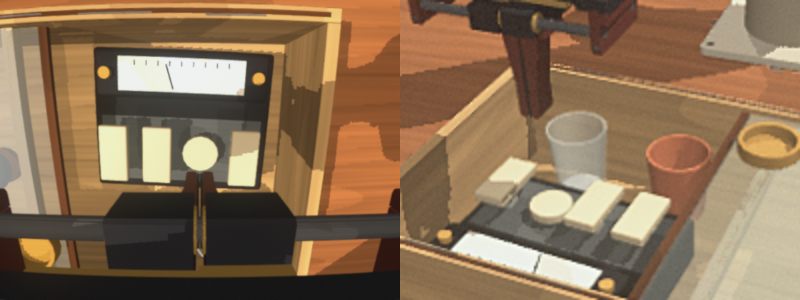

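The round key is down and all three range keys are up. The ring is at about (304,160) in the scene view, so I measure it again.

Run:
```python
from h import *
d=ctrl.get_image('top');S=ctrl.get_image("scene")
o=ctrl.get_obs();R=cv2.Rodrigues(np.array(o['orientation']))[0]
print("scene",onz(S,(304,159.5),134).round(1))
for c in blobs(d,(12,170,120),(28,255,255),(220,240,330,287)):
    E=cv2.fitEllipse(c);X=onz(d,E[0],134);print(E,X.round(1),tri((d,E[0]),(S,(304,159.5))).round(1),(R.T@(X-o['ee_pos'])).round(1))
```

```text
scene [482.9  77.5 134. ]
((269.0464172363281, 260.1668701171875), (31.789230346679688, 32.09343338012695), 22.695934295654297) [483.4  79.3 134. ] [483.5  78.5 134.5] [ -89.5 -176.9   59.9]
```

Converted, -35.3 mm / 400 = -0.0883, -18 mm / 400 = -0.045.

Call:
creep_tool:
  offsets:
    - {"dx": -0.045,"dy": -0.0883}
    - {"dx": -0.045,"dy": -0.0883}
    - {"dx": -0.045,"dy": -0.0883}
    - {"dx": -0.045,"dy": -0.0883}
    - {"dx": -0.045,"dy": -0.0883}

```text
t: 7.55
ee_pos: [482.3, 79.8, 193.9]
orientation: [3.141, -0.05, -0.004]
ft_force: [0.6, 1.4, 0.4]
width: 0.5
grasp_force: 0.0
```

Call:
creep_tool:
  offsets:
    - {"dz": 0.03}
    - {"dz": 0.03}
    - {"dz": 0.03}
    - {}

```text
t: 7.88
ee_pos: [481.9, 78.8, 156.3]
orientation: [3.14, -0.047, -0.009]
ft_force: [-0.8, -0.1, 0.1]
width: 0.7
grasp_force: 0.0
```

Call:
creep_tool:
  offsets:
    - {"dz": 0.02}
    - {"dz": 0.015}
    - {}

```text
t: 8.13
ee_pos: [483.5, 78.4, 144.0]
orientation: [3.141, -0.05, -0.003]
ft_force: [-1.1, -0.8, -0.2]
width: 0.4
grasp_force: 0.0
```

Converted, 20 mm / 400 = 0.05, 18 mm / 400 = 0.045.

Call:
creep_tool:
  offsets:
    - {"dy": 0.015}
    - {"dy": 0.02}
    - {"dy": 0.03}
    - {"dy": 0.045}
    - {"dy": 0.05}

```text
t: 8.55
ee_pos: [482.0, 14.0, 145.4]
orientation: [-3.14, 0.048, -0.0]
ft_force: [-0.1, 3.0, -1.7]
width: 0.5
grasp_force: 1.8
```

Call:
creep_tool:
  offsets:
    - {"dy": 0.05}
    - {"dy": 0.05}
    - {"dy": 0.05}
    - {"dy": 0.05}
    - {"dy": 0.05}

```text
t: 8.97
ee_pos: [478.2, -86.6, 145.3]
orientation: [-3.14, 0.05, 0.001]
ft_force: [-0.7, 3.5, -1.1]
width: 0.7
grasp_force: 2.0
```

Call:
creep_tool:
  offsets:
    - {"dy": 0.045}
    - {"dy": 0.035}
    - {"dy": 0.025}
    - {"dy": 0.02}
    - {"dy": 0.015}

```text
t: 9.38
ee_pos: [476.6, -142.1, 145.3]
orientation: [-3.141, 0.05, 0.001]
ft_force: [-1.7, 2.7, 2.2]
width: 0.0
grasp_force: 1.6
```

Converted, 5 mm / 400 = 0.0125, 3 mm / 400 = 0.0075.

Call:
creep_tool:
  offsets:
    - {"dy": 0.0125}
    - {"dy": 0.0075}
    - {}

```text
t: 9.63
ee_pos: [477.2, -149.6, 145.3]
orientation: [3.141, -0.049, 0.001]
ft_force: [-0.6, 1.0, -0.7]
width: 0.1
grasp_force: 0.3
```

Converted, 3 mm / 400 = 0.0075, 2 mm / 400 = 0.005.

Call:
creep_tool:
  offsets:
    - {"dy": 0.0075}
    - {"dy": 0.0075}
    - {"dy": 0.005}

```text
t: 9.88
ee_pos: [477.0, -157.2, 145.2]
orientation: [3.141, -0.048, 0.0]
ft_force: [-1.1, 2.4, 0.7]
width: 0.4
grasp_force: 1.2
```

Call:
creep_tool:
  offsets:
    - {"dy": 0.0075}
    - {"dy": 0.005}

```text
t: 10.05
ee_pos: [476.8, -162.4, 145.2]
orientation: [3.141, -0.049, 0.0]
ft_force: [-0.9, 1.8, 1.2]
width: 0.7
grasp_force: 1.2
```

Converted, 2 mm / 400 = 0.005.

Call:
creep_tool:
  offsets:
    - {"dy": 0.005}
    - {"dy": 0.005}

```text
t: 10.22
ee_pos: [476.6, -166.4, 145.2]
orientation: [3.141, -0.049, 0.0]
ft_force: [-1.1, 2.7, -1.2]
width: 0.2
grasp_force: 1.1
```

Call:
creep_tool:
  offsets:
    - {"dy": 0.005}
    - {}

```text
t: 10.38
ee_pos: [476.6, -168.7, 145.2]
orientation: [3.141, -0.049, 0.0]
ft_force: [-0.8, 0.7, 1.1]
width: 0.2
grasp_force: 0.5
```

Converted, 2 mm / 400 = 0.005.

Call:
creep_tool:
  offsets:
    - {"dy": 0.005}
    - {"dy": 0.005}

```text
t: 10.55
ee_pos: [476.3, -171.3, 145.1]
orientation: [-3.139, 0.05, 0.0]
ft_force: [2.6, 16.9, 2.4]
width: 0.3
grasp_force: 7.6
```

Call:
creep_tool:
  offsets:
    - {"dy": 0.005}
    - {"dy": 0.0025}

```text
t: 10.72
ee_pos: [476.3, -171.8, 145.1]
orientation: [-3.135, 0.052, 0.001]
ft_force: [3.9, 28.0, 5.6]
width: 0.4
grasp_force: 12.7
```

The stop is reached: the force rises and the tool stops moving. I back off to the middle of the ring, lift and check.

Converted, -25 mm / 400 = -0.0625, -15 mm / 400 = -0.0375.

Call:
creep_tool:
  offsets:
    - {"dy": -0.0125}
    - {"dy": -0.0125}
    - {}
    - {"dz": -0.0375}
    - {"dz": -0.0625}

```text
t: 11.13
ee_pos: [475.1, -165.0, 183.6]
orientation: [-3.14, 0.049, 0.007]
ft_force: [-0.5, -1.0, 0.8]
width: 0.1
grasp_force: 0.0
```

Call:
creep_tool:
  offsets:
    - {"dx": -0.0625,"dy": 0.0625,"dz": -0.0375}
    - {"dx": -0.0625,"dy": 0.0625,"dz": -0.0375}
    - {"dx": -0.0625,"dy": 0.0625,"dz": -0.0375}
    - {"dx": -0.0625,"dy": 0.0625,"dz": -0.0375}
    - {}

```text
t: 11.55
ee_pos: [371.3, -266.0, 247.9]
orientation: [3.137, -0.055, 0.004]
ft_force: [0.6, 0.1, -0.0]
width: 0.2
grasp_force: 0.0
```

Run:
```python
from h import *
T=ctrl.get_image('top');S=ctrl.get_image('scene')
for c in blobs(T,(12,170,120),(28,255,255),(370,240,440,296)): E=cv2.fitEllipse(c);print(E,onz(T,E[0],134).round(1))
cv2.imwrite('pics/e.png',np.hstack([cv2.resize(T['img'][110:320,240:450,::-1],(400,400)),cv2.resize(S['img'][90:270,120:300,::-1],(400,400))]))
```

```text
((409.04229736328125, 269.18206787109375), (32.15378189086914, 32.850006103515625), 127.93769073486328) [ 474.  -157.6  134. ]
```

View pics/e.png

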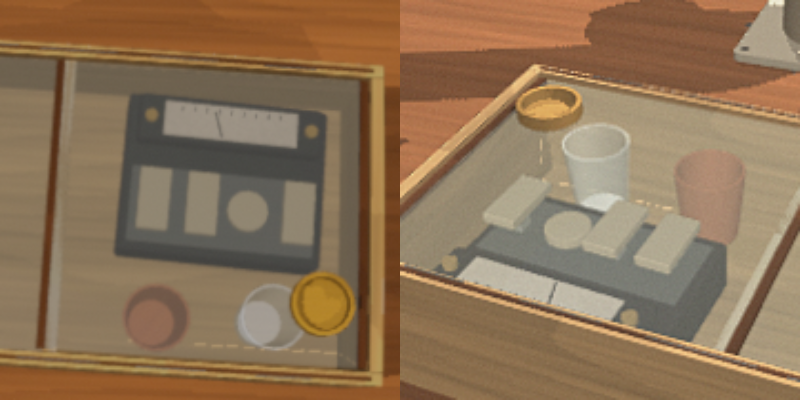

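The door is hard against its end: the ring has moved 15 mm past where it started. The round key is down, the range keys are up, the cup and beaker have not moved, and the arm is clear.

```bash
python3 -c "
from workcell import ctrl
print(ctrl.close_job())"
```

```text
the job is handed in; nothing more can be done
None
```

I've handed the job in: the final pictures show the round key latched down, all three range keys up, the glass door shut against its stop, and the cup and beaker where they were; the hand-in gave no verdict.

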